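Smooth the edge of the scrap hole

TASK

Take the blue-handled edge smoother and ease the sharp upper edge of the hole in the round board: hold the tool upright, press its steel cone lightly on the hole's edge beside the red dot and run it round once, clockwise seen from above, pressed on the edge all the way until it is back at the dot. Then stand the smoother upright on the cork pad, its foot wholly on the pad, and let go; leave everything else where it is.

Things in the scene. Friction and masses are not known exactly. Their poses are not given: they have to be found in the camera images.
- smoother: Edge smoother, a round hand tool standing upright on its steel cone: 112 mm tall, 0.22 kg. Origin: centre of its underside, z up its axis. Cone: flat foot 54 mm across at z = 0, flank rising outward at 30 degrees from level to a rim 100 mm across at z = 13 to 18 mm, back up to z = 26 mm; thin stem; steel collar 38 mm across at z = 42 to 50 mm; blue handle 34 mm across, z = 50 to 112 mm
- grip (a point): point on the blue handle's axis, 80 mm above the smoother's underside: the place to grip it
- foot (a point): centre of the flat foot of the sprung cone (moves with the cone), 80 mm below the grip point when the spring is not pressed
- cone (a joint): travel of the sprung cone up its axis towards the handle, 0 (free, as it stands) to 0.012 m; it begins to give at 1.5 N and takes 3.3 N at the end of its travel (0.15 N per mm), beyond which it is rigid
- board: Round light wooden scrap board, 260 mm across, standing firm on four rubber feet (it does not move); top face 45 mm above the worktop, board 22 mm thick, a 152 mm round hole right through its middle and open below. Origin: on the worktop under the hole's centre, z up; its x axis points from the hole's centre to the red dot
- hole (a point): centre of the hole, level with the board's top face. The middle of the cone's flank (38 mm from the tool's axis, 6.6 mm above its foot) lies on the hole's edge when the upright tool's axis is 38 mm from this centre
- red_dot (a point): flat red dot, 26 mm across, on the board's top face, 100 mm from the hole's centre: it marks where the circle starts and ends
- pad: Round cork pad, 120 mm across, 6 mm thick, fixed on the worktop. Origin: centre of its underside, z up
- ray0 (a point): at the hole's centre, level with the board's top; its x axis points level outward to the red dot
- ray1 (a point): at the hole's centre, level with the board's top; its x axis points level outward 40 degrees clockwise (seen from above) from the red dot
- ray2 (a point): at the hole's centre, level with the board's top; its x axis points level outward 80 degrees clockwise (seen from above) from the red dot
- ray3 (a point): at the hole's centre, level with the board's top; its x axis points level outward 120 degrees clockwise (seen from above) from the red dot
- ray4 (a point): at the hole's centre, level with the board's top; its x axis points level outward 160 degrees clockwise (seen from above) from the red dot
- ray5 (a point): at the hole's centre, level with the board's top; its x axis points level outward 200 degrees clockwise (seen from above) from the red dot
- ray6 (a point): at the hole's centre, level with the board's top; its x axis points level outward 240 degrees clockwise (seen from above) from the red dot
- ray7 (a point): at the hole's centre, level with the board's top; its x axis points level outward 280 degrees clockwise (seen from above) from the red dot
- ray8 (a point): at the hole's centre, level with the board's top; its x axis points level outward 320 degrees clockwise (seen from above) from the red dot
- mug: Bystander, loose: white mug with a terracotta inside, 90 mm tall. Origin: centre of its underside
- tin: Bystander, loose: small round food tin, 58 mm tall. Origin: centre of its underside
- lemon: Bystander, loose: lemon. Origin: centre of its underside
- garlic: Bystander, loose: garlic bulb. Origin: centre of its underside
- glass: Bystander, loose: clear drinking glass, 91 mm tall. Origin: centre of its underside
Mind the look-alikes: they are no part of the job. What is shaped like the smoother but green is not meant.

How it is judged (in metres and radians):
On the way, in this order (a step that is already met when the one before it is completed fails the run):
1. the cone is pressed on the hole's edge at the red dot (y of foot in the frame of ray0 between -0.009 and 0.009 m and x of foot in the frame of ray0 between 0.02 and 0.055 m and z of foot in the frame of ray0 below -0.001 m and contact force between smoother and board above 0.5 N and angle between smoother's own z axis and vertical below 0.26 rad), for 0.2 s.
2. the cone is pressed on the hole's edge 40 degrees clockwise from the red dot (y of foot in the frame of ray1 between -0.009 and 0.009 m and x of foot in the frame of ray1 between 0.02 and 0.055 m and z of foot in the frame of ray1 below -0.001 m and contact force between smoother and board above 0.5 N and angle between smoother's own z axis and vertical below 0.26 rad), for 0.2 s.
3. the cone is pressed on the hole's edge 80 degrees clockwise from the red dot (y of foot in the frame of ray2 between -0.009 and 0.009 m and x of foot in the frame of ray2 between 0.02 and 0.055 m and z of foot in the frame of ray2 below -0.001 m and contact force between smoother and board above 0.5 N and angle between smoother's own z axis and vertical below 0.26 rad), for 0.2 s.
4. the cone is pressed on the hole's edge 120 degrees clockwise from the red dot (y of foot in the frame of ray3 between -0.009 and 0.009 m and x of foot in the frame of ray3 between 0.02 and 0.055 m and z of foot in the frame of ray3 below -0.001 m and contact force between smoother and board above 0.5 N and angle between smoother's own z axis and vertical below 0.26 rad), for 0.2 s.
5. the cone is pressed on the hole's edge 160 degrees clockwise from the red dot (y of foot in the frame of ray4 between -0.009 and 0.009 m and x of foot in the frame of ray4 between 0.02 and 0.055 m and z of foot in the frame of ray4 below -0.001 m and contact force between smoother and board above 0.5 N and angle between smoother's own z axis and vertical below 0.26 rad), for 0.2 s.
6. the cone is pressed on the hole's edge 200 degrees clockwise from the red dot (y of foot in the frame of ray5 between -0.009 and 0.009 m and x of foot in the frame of ray5 between 0.02 and 0.055 m and z of foot in the frame of ray5 below -0.001 m and contact force between smoother and board above 0.5 N and angle between smoother's own z axis and vertical below 0.26 rad), for 0.2 s.
7. the cone is pressed on the hole's edge 240 degrees clockwise from the red dot (y of foot in the frame of ray6 between -0.009 and 0.009 m and x of foot in the frame of ray6 between 0.02 and 0.055 m and z of foot in the frame of ray6 below -0.001 m and contact force between smoother and board above 0.5 N and angle between smoother's own z axis and vertical below 0.26 rad), for 0.2 s.
8. the cone is pressed on the hole's edge 280 degrees clockwise from the red dot (y of foot in the frame of ray7 between -0.009 and 0.009 m and x of foot in the frame of ray7 between 0.02 and 0.055 m and z of foot in the frame of ray7 below -0.001 m and contact force between smoother and board above 0.5 N and angle between smoother's own z axis and vertical below 0.26 rad), for 0.2 s.
9. the cone is pressed on the hole's edge 320 degrees clockwise from the red dot (y of foot in the frame of ray8 between -0.009 and 0.009 m and x of foot in the frame of ray8 between 0.02 and 0.055 m and z of foot in the frame of ray8 below -0.001 m and contact force between smoother and board above 0.5 N and angle between smoother's own z axis and vertical below 0.26 rad), for 0.2 s.
10. the cone is pressed on the edge at the red dot again, the circle closed (all of step 1), for 0.2 s.
At the end, for the whole second after the job is handed in: The circle is done (over 0.5 N for 0.2 s every 40 degrees clockwise, dot to dot; tool within 0.26 rad of upright). The smoother stands upright (0.15 rad), still and released on the cork pad, its foot within 35 mm of the middle. Other things moved under 30 mm (horizontal distance between foot and pad below 0.035 m and z of foot in the frame of pad between 0.001 and 0.012 m and angle between smoother's own z axis and vertical below 0.15 rad and linear speed of smoother below 0.02 m/s); the robot touches nothing.
It fails at once if the smoother is pressed on the board with more than 25 N (contact force between smoother and board above 25 N).
It fails at once if a bystander is moved by more than 30 mm (distance of any of mug, tin, lemon, garlic, glass from where it was at the start of the episode above 0.03 m).
It also fails if it takes over 70 s, if anything falls off the work surface, if the arm or the gripper's body presses on something with over 40 N, if the wrist force passes 120 N, or if a joint passes its speed limit or range.

ROBOT

A 6-joint arm with a two-finger parallel gripper is mounted at the origin on a cart in front of the work surface, level with it; the furniture and walls round the work are solid. World frame = base frame: x ahead of the robot, y to its left, z up, the work surface at z = 0. Lengths are in mm, angles in rad, forces in N, time in s.
With the tool pointing down it reaches from about 350 to 875 mm from the base axis. Payload 4.2 kg.
Tool frame: the origin (TCP) lies midway between the tips of the shut fingers; the grasp point (between the pads) lies 19 mm behind it (arm.tcp_to_grasp is the distance from the TCP to the grasp point, in mm); z points along the fingers, y is the line along which they close (so a half turn about z gives the same grasp; the last joint's range is limited). The gripper opens to 85 mm and grips with 20 to 120 N. Pads are 22 mm wide; open, the fingers measure 114 mm over their backs; the gripper's body (76 mm by 85 mm) begins 54 mm behind the grasp point. The pads swing forward as they close: fully open they stand 13 mm farther back than shut.
Start: joints at [-0.874, 0.385, 0.008, 0, -1.194, -0.259], TCP at [264.979, -566.026, 200.912] pointing down, gripper open.
Joint ranges: [-3.14, 3.14], [-1.21, 2.06], [-1.07, 1.41], [-3.16, 2.05], [-2.99, -0.16], [-3.1, 3.1]. Speed limits (rad/s): [2.79, 2.79, 3.14, 3.14, 3.14, 3.14].

INTERFACE

Orientations are given as a unit quaternion [x, y, z, w].
In Python, from bench import arm, imaging, job, models gives the robot as it stands.
- The arm moves only by the tool arm_command, never from a script. Its argument "rows" is a list of rows, each an object with "grip": the opening, from 0 (shut) to 1 (fully open); "linear": the shift along the tool's x, y, z in mm, a list of three; "rot": the turn, a rotation vector about the tool's x, y, z in rad, a list of three. In form: [{"grip": grip, "linear": [tx, ty, tz], "rot": [rx, ry, rz]}, ...]. A call has 1 to 10 rows; each row is the pose to reach, as a shift and turn from the pose commanded when the call began, along the tool's axes at that moment; what a row does not reach only later rows make up. A row lasts 1/8 s, in which the tool goes at most 62.5 mm and 10.7 degrees, less where a joint would pass 70% of its speed; a pose out of reach is approached as far as the arm can. A call with a gripper value outside its range is refused whole. The fingers move at their own pace and stop on an object; the grip force is fixed at half the most. Time passes only in rows, so rows that repeat a pose let the fingers close. It gives the time, the measured TCP pose, the force, the opening and the grip force at its end, in the units of the state.
- arm.read_state(): the state, without advancing time (a new reading comes with each control period).
- imaging.get_image(name): name is "side" or "top" or "wrist"; returns a dict with "frame" (400x640x3 uint8, red, green, blue), "fx", "fy", "cx", "cy" (pixels), "extrinsics" (4x4, takes a point from world to camera coordinates); the wrist camera has in their place "T_tool_cam" (4x4, takes a point from camera to tool coordinates, whose origin is the TCP and whose axes are the flange's). Camera axes: x right, y down, z forward; pixel columns grow to the right and rows downward; lengths in mm; the calibration is good to about 2 mm. A picture is of the moment at which its call begins: read the wrist's pose just before it. There is no depth.
- job.job_done(): hands the job in; it is judged then, once.
Trained networks look in a picture, given as the dict that the camera call returned (one of the last four; its "shot" number tells which), for a name from the list of things; names that differ only in an ending like _2 or _b are one class to them, and where a whole thing is asked for, a point or a joint stands for the part that bears it (a point fixed in the world has none). Each returns a list of dicts, best first, with "score" (0 to 1); they miss things now and then, are a little off and sometimes report something else, mostly with a low value. They report only what shows in the picture. A call takes as long as a camera call. They do not tell look-alikes from the thing itself.
- models.spot_in(picture, query): "rect" ([left, top, right, bottom] in pixels, round what is visible of it).
- models.tip_of(picture, query): "pixel" ([column, row] in pixels: a listed point, or the origin of a listed thing).
The state is a dict: "clock": time; "joints": joint angles; "joint_vel": joint speeds; "joint_efforts": joint torques, N m; "position": TCP position; "ee_rot": TCP orientation; "contact_force": force on the tool from outside, world axes, zero at the start; "wrist_torque": the same for the moment, N m; "gripper_width": finger opening in mm; "grasp_force": force on a finger pad.
Only numpy, scipy, OpenCV 4.12 (cv2) and the standard library are available. Lean on these libraries where they do the work, as an engineer would, in place of code of your own. Each camera call takes 0.05 s, during which the arm holds its last target. There are 200 camera calls.

## Working session

There is one attempt and no reset: what is moved stays moved. The work goes in short steps, Python scripts to look and compute and a tool call to move; the robot and the scene stay as the last step left them, time stands still between calls to the robot, and variables do not carry over. Pictures are saved under pics/ and viewed, at most 10 in all, crops included, and the job is handed in when it is done.

Besides the shell and the picture viewer there is one more tool, called after ">>>" as name(argument=value, ...), one argument or row to a line, values as JSON. arm_command: Moves the arm, as the interface text tells. Its arguments: {"type":"object","properties":{"rows":{"type":"array"}},"required":["rows"]}

```bash
mkdir -p pics
cat > h.py <<'E'
import numpy as np, cv2
from bench import arm, imaging, job, models
from scipy.spatial.transform import Rotation as R
def save(p,n,crop=None):
    f=p["frame"]; 
    if crop: f=f[crop[1]:crop[3],crop[0]:crop[2]]
    cv2.imwrite(n,cv2.cvtColor(np.ascontiguousarray(f),cv2.COLOR_RGB2BGR))
def cam(p,st=None):
    "returns world->cam"
    if "extrinsics" in p: return np.array(p["extrinsics"])
    T=np.eye(4);T[:3,:3]=R.from_quat(st["ee_rot"]).as_matrix();T[:3,3]=st["position"]
    return np.linalg.inv(T@np.array(p["T_tool_cam"]))
def onz(p,px,z,st=None):
    E=np.linalg.inv(cam(p,st)); d=E[:3,:3]@np.array([(px[0]-p["cx"])/p["fx"],(px[1]-p["cy"])/p["fy"],1]); o=E[:3,3]
    return (o+d*(z-o[2])/d[2])
def proj(p,X,st=None):
    c=cam(p,st)@np.append(X,1); return np.array([p["fx"]*c[0]/c[2]+p["cx"],p["fy"]*c[1]/c[2]+p["cy"]])
E
python3 - <<'E'
from h import *
np.set_printoptions(precision=1,suppress=True)
s=arm.read_state();print(s)
Z={"smoother":0,"grip":80,"hole":45,"red_dot":45,"pad":0,"mug":0,"tin":0,"lemon":0,"garlic":0,"glass":0}
ims=[]
for n in ("top","side"):
    p=imaging.get_image(n);ims.append(p["frame"]);save(p,f"pics/{n}0.png");print(n,np.linalg.inv(cam(p))[:3,3])
    for q,z in Z.items():
        print(q,[(round(d["score"],2),np.round(d["pixel"],1).tolist(),onz(p,d["pixel"],z)[:2]) for d in models.tip_of(p,q)[:3]])
f=np.vstack(ims);f=cv2.resize(f,(480,600))
E
```

```text
{'clock': 0.0, 'joints': array([-0.9,  0.4,  0. , -0. , -1.2, -0.3]), 'joint_vel': array([ 0., -0.,  0., -0., -0., -0.]), 'joint_efforts': array([  0. , -39.2,  18.8,   4.2,  -0. ,   0. ]), 'position': array([ 264.7, -565.5,  199.8]), 'ee_rot': array([-0.2,  1. ,  0. , -0. ]), 'contact_force': array([-0.2, -0.1, -0.3]), 'wrist_torque': array([-0., -0.,  0.]), 'grasp_force': 0.0, 'gripper_width': 85.37458020934166}
top [ 396.9  -14.1 1339.4]
smoother [(0.95, [452.8, 221.0], array([ 459.7, -518.1])), (0.76, [396.4, 254.9], array([ 335. , -309.6])), (0.61, [395.2, 211.6], array([ 491.4, -307. ]))]
grip [(0.75, [425.2, 182.6], array([ 588.1, -395.4])), (0.7, [460.8, 220.1], array([ 459.4, -515.9])), (0.67, [404.2, 254.9], array([ 339. , -318.5]))]
hole []
red_dot [(0.63, [283.1, 178.5], array([600.9, 101.2]))]
pad [(0.57, [227.1, 219.6], array([454.6, 304. ]))]
mug [(0.79, [426.3, 181.5], array([ 604.4, -423.8]))]
tin [(0.69, [441.0, 262.3], array([ 310.4, -470.8])), (0.26, [390.7, 212.4], array([ 488.3, -290.5]))]
lemon []
garlic [(0.46, [344.8, 139.8], array([ 757.5, -121.2]))]
glass [
[... 215 characters left out ...]
[579.2,  99.9]))]
grip [(0.82, [292.3, 249.0], array([ 335.6, -310.5])), (0.74, [359.9, 282.5], array([ 471. , -527.9])), (0.63, [333.5, 233.5], array([ 497.4, -279.2]))]
hole [(0.73, [315.0, 194.7], array([558.4,  46.4])), (0.31, [319.0, 194.5], array([575.1,  42.1]))]
red_dot [(0.57, [318.6, 184.5], array([606.9, 124.8]))]
pad [(0.49, [274.4, 176.1], array([467.4, 352.1]))]
mug [(0.8, [377.4, 265.7], array([ 610.8, -403.3]))]
tin [(0.74, [303.2, 302.3], array([ 315.3, -470. ]))]
lemon []
garlic [(0.6, [378.0, 216.1], array([ 768. , -133.7])), (0.33, [311.4, 201.7], array([550.5,  66.7]))]
glass [(0.82, [239.0, 189.4], array([278.6, 280. ])), (0.72, [330.4, 253.4], array([ 486. , -286.2]))]
```

View pics/top0.png

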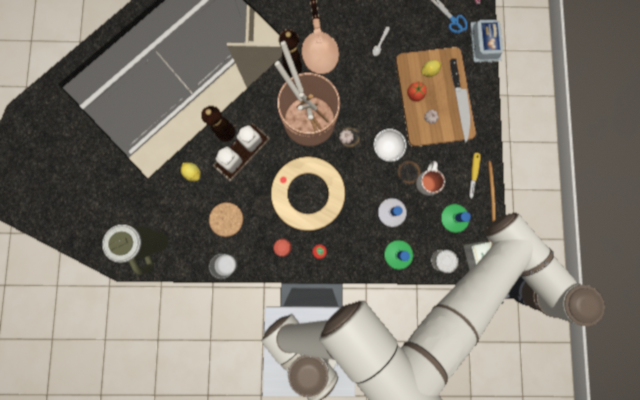

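View pics/side0.png

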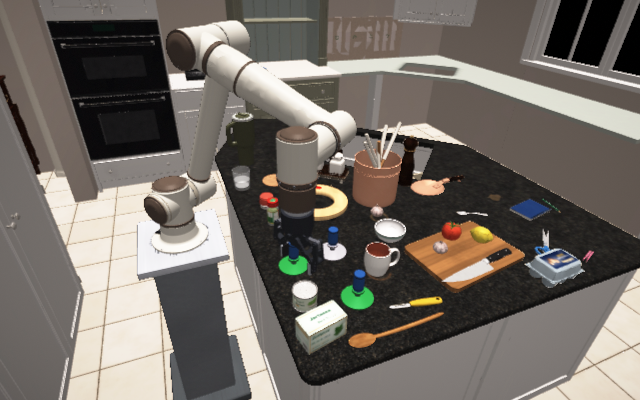

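The steel-coned target is at about (392,212) in the top view, between two green look-alikes at (399,254) and (455,218). The board's ring is centred at about (308,193) with its dot at (283,180), and the pad is at (226,219). I'll refine these by segmentation.

Run:
```python
from h import *
np.set_printoptions(precision=1,suppress=True)
p=imaging.get_image("top");f=p["frame"];hsv=cv2.cvtColor(f,cv2.COLOR_RGB2HSV)
def blob(m,near,rad):
    yy,xx=np.mgrid[:400,:640]; m=(m&((xx-near[0])**2+(yy-near[1])**2<rad**2)).astype(np.uint8)
    n,l,s,c=cv2.connectedComponentsWithStats(m); i=1+np.argmax(s[1:,4]); return (l==i).astype(np.uint8),s[i],c[i]
H,S,V=[hsv[...,i].astype(int) for i in range(3)]
# board
m,s,c=blob((H>8)&(H<30)&(V>140)&(S>40),(308,193),45); print("board",s,c)
cs,hi=cv2.findContours(m,cv2.RETR_CCOMP,cv2.CHAIN_APPROX_NONE)
for k in cs:
    if len(k)>60:
        e=cv2.fitEllipse(k); print("ell",e,onz(p,e[0],45))
m,s,c=blob((S>150)&((H<6)|(H>174))&(V>100),(283,180),8); print("dot",s,c,onz(p,c,45))
m,s,c=blob((H>5)&(H<25)&(V>110)&(S>60),(226,219),22); print("pad",s,c,onz(p,c,6))
k=cv2.findContours(m,0,1)[0][0]; e=cv2.fitEllipse(k);print(e,onz(p,e[0],6))
m,s,c=blob((V>120)&(S<70),(392,212),20)
k=max(cv2.findContours(m,0,1)[0],key=len);e=cv2.minEnclosingCircle(k);print("cone",s,e,onz(p,e[0],18))
m,s,c=blob((H>100)&(H<130)&(S>120),(398,212),12);print("handle",s,c,onz(p,c,95))
s=arm.read_state();M=R.from_quat(s["ee_rot"]).as_matrix();print(M)
```

```text
board [ 271  157   74   73 2927] [307.7 193.2]
ell ((307.53717041015625, 193.0828094482422), (72.52425384521484, 73.17803192138672), 80.9762191772461) [549.9  13.6  45. ]
ell ((307.7417297363281, 193.1324462890625), (41.6785774230957, 41.95295715332031), 74.5396957397461) [549.7  12.9  45. ]
dot [281 178   4   4  14] [282.7 179.5] [597.3 102.5  45. ]
pad [209 202  34  35 927] [225.5 219. ] [456.3 308.3   6. ]
((225.50900268554688, 219.04054260253906), (32.907310485839844, 34.02486801147461), 40.23892593383789) [456.2 308.3   6. ]
cone [378 198  29  29 555] ((391.807373046875, 212.0238037109375), 14.33629322052002) [ 488.5 -290.8   18. ]
handle [392 207  10   8  64] [396.5 210.7] [ 487.9 -290.6   95. ]
[[-0.9 -0.4 -0. ]
 [-0.4  0.9  0. ]
 [ 0.   0.  -1. ]]
```

Run:
```python
from h import *
np.set_printoptions(precision=4,suppress=True)
s=arm.read_state();M=R.from_quat(s["ee_rot"]).as_matrix();print(M,s["position"])
N=np.diag([-1,1,-1.]); print(R.from_matrix(M.T@N).as_rotvec())
print(M.T@(np.array([488,-291,201])-[264.979,-566.026,200.9]))
```

```text
[[-0.9057 -0.4239 -0.    ]
 [-0.4239  0.9057  0.    ]
 [ 0.      0.     -1.    ]] [ 264.9491 -566.0314  200.8951]
[ 0.     -0.      0.4377]
[-318.5753  154.5557   -0.1007]
```

>>> arm_command(
  rows=[
    {"grip": 1, "linear": [-53, 26, 0], "rot": [0, 0, 0.11]},
    {"grip": 1, "linear": [-106, 52, 0], "rot": [0, 0, 0.22]},
    {"grip": 1, "linear": [-159, 78, 0], "rot": [0, 0, 0.33]},
    {"grip": 1, "linear": [-212, 104, 0], "rot": [0, 0, 0.4377]},
    {"grip": 1, "linear": [-265, 130, 0], "rot": [0, 0, 0.4377]},
    {"grip": 1, "linear": [-318.6, 154.6, 0], "rot": [0, 0, 0.4377]},
    {"grip": 1, "linear": [-318.6, 154.6, 0], "rot": [0, 0, 0.4377]},
    {"grip": 1, "linear": [-318.6, 154.6, 0], "rot": [0, 0, 0.4377]},
  ],
)

```text
clock: 2.15
position: [487.9, -290.8, 200.9]
ee_rot: [-0.0, 1.0, -0.0, -0.0]
contact_force: [-0.6, 0.2, -0.1]
gripper_width: 85.4
grasp_force: 0.0
```

```bash
cat > w.py <<'E'
from h import *
import sys
np.set_printoptions(precision=3,suppress=True)
s=arm.read_state();p=imaging.get_image("wrist");save(p,sys.argv[1])
print(s["clock"],s["position"],s["joints"],s["contact_force"],s["gripper_width"],s["grasp_force"]);print(R.from_quat(s["ee_rot"]).as_matrix())
print(p["T_tool_cam"])
for q,z in (("grip",80),("smoother",0)):
    for d in models.tip_of(p,q)[:3]: print(q,d["score"],d["pixel"],onz(p,d["pixel"],z,s))
E
python3 w.py pics/w1.png
```

```text
2.15 [ 487.92  -290.834  200.904] [-0.252  0.288 -0.135  0.    -1.148 -1.318] [-0.558  0.21  -0.093] 85.4356135572557 0.0
[[-1.    -0.001 -0.   ]
 [-0.001  1.    -0.   ]
 [ 0.    -0.    -1.   ]]
[[  -0.      -0.949   -0.316   82.352]
 [   1.       0.      -0.001    0.047]
 [   0.001   -0.316    0.949 -172.53 ]
 [   0.       0.       0.       1.   ]]
grip 0.91 [108.0, 173.6] [ 471.024 -517.851   80.   ]
grip 0.85 [294.2, 32.6] [ 337.252 -312.657   80.   ]
grip 0.8 [319.6, 188.7] [ 487.831 -288.579   80.   ]
smoother 0.76 [312.2, 170.7] [ 484.613 -298.201    0.   ]
smoother 0.66 [294.9, 49.2] [ 336.106 -318.217    0.   ]
smoother 0.57 [148.5, 163.6] [ 474.932 -521.202    0.   ]
```

View pics/w1.png

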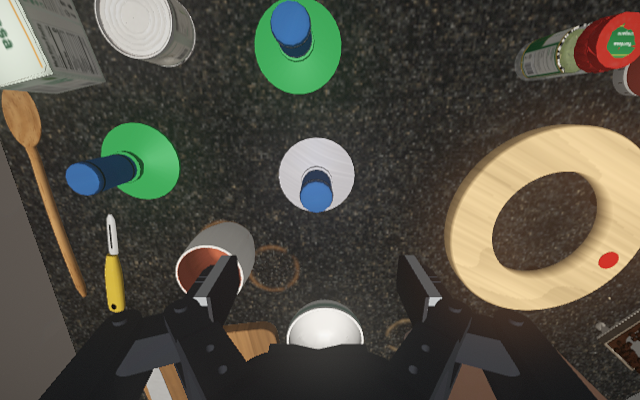

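Run:
```python
from h import *
np.set_printoptions(precision=1,suppress=True)
s=arm.read_state();p=imaging.get_image("wrist");f=p["frame"];hsv=cv2.cvtColor(f,cv2.COLOR_RGB2HSV)
H,S,V=[hsv[...,i].astype(int) for i in range(3)]
def big(m,near,r):
    yy,xx=np.mgrid[:400,:640]; m=(m&((xx-near[0])**2+(yy-near[1])**2<r**2)).astype(np.uint8)
    k=max(cv2.findContours(m,0,1)[0],key=len); return cv2.minEnclosingCircle(cv2.convexHull(k)),cv2.fitEllipse(cv2.convexHull(k))
c,e=big((V>130)&(S<50),(317,175),48); print("rim",c,e,onz(p,c[0],16,s),onz(p,e[0],16,s))
c,e=big((H>100)&(H<125)&(S>100)&(V>130),(317,190),35); print("top",c,e,onz(p,c[0],112,s),onz(p,e[0],112,s))
m,e=big((H>10)&(H<30)&(V>150)&(S>40),(560,215),150); print(e,onz(p,e[0],45,s))
c,e=big(((H<6)|(H>174))&(S>150)&(V>100),(608,260),16); print("dot",c,onz(p,e[0],45,s))
```

```text
rim ((317.1185607910156, 174.5773162841797), 37.65188217163086) ((317.09783935546875, 174.80152893066406), (74.41624450683594, 75.16001892089844), 92.13226318359375) [ 485.7 -292.5   16. ] [ 486.  -292.5   16. ]
top ((316.9905700683594, 197.4685516357422), 15.660594940185547) ((316.9167785644531, 197.29164123535156), (30.28754997253418, 31.244876861572266), 96.33383178710938) [ 487.2 -292.5  112. ] [ 487.  -292.5  112. ]
((553.8284912109375, 217.3716278076172), (166.9402313232422, 222.0130157470703), 57.0812873840332) [535.4   9.5  45. ]
dot ((609.0, 259.5), 10.062405586242676) [596.6 100.1  45. ]
```

>>> arm_command(
  rows=[
    {"grip": 1, "linear": [1, -1, 45], "rot": [0, 0, 0]},
    {"grip": 1, "linear": [1, -1, 90], "rot": [0, 0, 0]},
    {"grip": 1, "linear": [1, -1, 125], "rot": [0, 0, 0]},
    {"grip": 1, "linear": [1, -1, 140], "rot": [0, 0, 0]},
    {"grip": 1, "linear": [1, -1, 140], "rot": [0, 0, 0]},
    {"grip": 0.3, "linear": [1, -1, 140], "rot": [0, 0, 0]},
    {"grip": 0.2, "linear": [1, -1, 140], "rot": [0, 0, 0]},
    {"grip": 0.2, "linear": [1, -1, 140], "rot": [0, 0, 0]},
    {"grip": 0.2, "linear": [1, -1, 140], "rot": [0, 0, 0]},
    {"grip": 0.2, "linear": [1, -1, 140], "rot": [0, 0, 0]},
  ],
)

```text
clock: 3.6
position: [487.5, -292.1, 61.3]
ee_rot: [-0.0, 1.0, -0.0, 0.001]
contact_force: [0.2, 0.1, 0.1]
gripper_width: 32.1
grasp_force: 59.3
```

>>> arm_command(
  rows=[
    {"grip": 0.2, "linear": [0, 0, -20], "rot": [0, 0, 0]},
    {"grip": 0.2, "linear": [0, 0, -60], "rot": [0, 0, 0]},
    {"grip": 0.2, "linear": [-5, 20, -100], "rot": [0, 0, 0]},
    {"grip": 0.2, "linear": [-13, 65, -125], "rot": [0, 0, 0]},
    {"grip": 0.2, "linear": [-25, 120, -130], "rot": [0, 0, 0]},
    {"grip": 0.2, "linear": [-37, 175, -130], "rot": [0, 0, 0]},
    {"grip": 0.2, "linear": [-49, 230, -130], "rot": [0, 0, 0]},
    {"grip": 0.2, "linear": [-58, 280, -130], "rot": [0, 0, 0]},
    {"grip": 0.2, "linear": [-62, 304, -130], "rot": [0, 0, 0]},
    {"grip": 0.2, "linear": [-62, 304, -130], "rot": [0, 0, 0]},
  ],
)

```text
clock: 4.85
position: [548.4, 13.8, 189.9]
ee_rot: [-0.001, 1.0, 0.0, -0.001]
contact_force: [-0.5, -0.9, -1.1]
gripper_width: 31.4
grasp_force: 60.3
```

```bash
cat > b.py <<'E'
from h import *
np.set_printoptions(precision=2,suppress=True)
s=arm.read_state();p=imaging.get_image("wrist");f=p["frame"];save(p,"pics/w2.png");hsv=cv2.cvtColor(f,cv2.COLOR_RGB2HSV)
H,S,V=[hsv[...,i].astype(int) for i in range(3)]
print(s["clock"],s["position"],s["joints"],s["contact_force"],s["gripper_width"],s["grasp_force"],R.from_quat(s["ee_rot"]).as_rotvec())
m=((H>8)&(H<30)&(V>140)&(S>40)).astype(np.uint8)
for k in cv2.findContours(m,cv2.RETR_CCOMP,1)[0]:
    if len(k)>150:
        P=np.array([onz(p,x[0],45,s)[:2] for x in k]);b=k[:,0];ok=(b[:,0]>2)&(b[:,0]<637)&(b[:,1]>2)&(b[:,1]<397)
        print(len(k),P[ok].min(0),P[ok].max(0))
m=(((H<6)|(H>174))&(S>150)&(V>100)).astype(np.uint8)
n,l,st,c=cv2.connectedComponentsWithStats(m)
for i in range(1,n):
    if st[i,4]>100: print("red",st[i],c[i],onz(p,c[i],45,s))
for q,z in (("hole",45),("red_dot",45)):
    for d in models.tip_of(p,q)[:2]: print(q,d["score"],d["pixel"],onz(p,d["pixel"],z,s))
E
python3 b.py
```

```text
4.85 [548.39  13.8  189.9 ] [ 0.32  0.26 -0.2  -0.   -1.11 -1.89] [-0.49 -0.86 -1.14] 31.36304574790485 60.31191945075989 [ 0.   -3.14 -0.  ]
716 [ 719.12 -458.37] [ 886.46 -319.37]
845 [ 422.22 -116.11] [654.11 140.26]
287 [404.9  222.01] [509.43 326.8 ]
red [ 375    0   61   35 1548] [402.54  14.02] [375.47  97.32  45.  ]
red [378 213  20  18 291] [387.53 221.51] [596.65 100.69  45.  ]
hole 0.65 [314.0, 205.6] [576.05   9.56  45.  ]
red_dot 0.86 [386.3, 220.3] [595.04  99.03  45.  ]
```

View pics/w2.png

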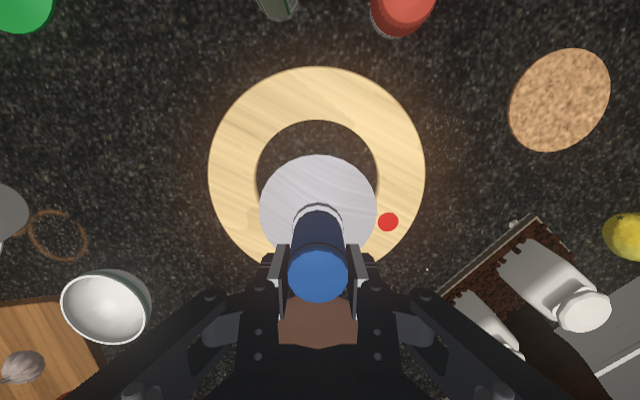

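The smoother hangs upright in the grip over the hole, with the dot at (388,221) and the pad at (560,100). I'll fit the hole's centre from both arcs.

Run:
```python
from h import *
from scipy.optimize import least_squares
np.set_printoptions(precision=2,suppress=True)
s=arm.read_state();p=imaging.get_image("wrist");f=p["frame"];hsv=cv2.cvtColor(f,cv2.COLOR_RGB2HSV)
H,S,V=[hsv[...,i].astype(int) for i in range(3)]
m=((H>8)&(H<30)&(V>140)&(S>40)).astype(np.uint8)
k=np.vstack([c[:,0] for c in cv2.findContours(m,cv2.RETR_CCOMP,cv2.CHAIN_APPROX_NONE)[0] if len(c)>300])
k=k[(k[:,1]<200)&(k[:,0]>195)&(k[:,0]<440)]
P=np.array([onz(p,x,45,s)[:2] for x in k]);C=np.array([549.7,12.7])
r=np.hypot(*(P-C).T)
for R0 in (130,76):
    Q=P[abs(r-R0)<8]; o=least_squares(lambda v:np.hypot(Q[:,0]-v[0],Q[:,1]-v[1])-R0,C,loss="soft_l1");print(R0,len(Q),o.x,np.std(o.fun))
    o=least_squares(lambda v:np.hypot(Q[:,0]-v[0],Q[:,1]-v[1])-v[2],[*C,R0],loss="soft_l1");print(o.x,np.std(o.fun))
# held tool: rim ellipse and handle top
yy,xx=np.mgrid[:400,:640]
mm=((V>130)&(S<45)&((xx-318)**2+(yy-207)**2<70**2)&(yy<235)).astype(np.uint8)
c=max(cv2.findContours(mm,0,1)[0],key=len)[:,0]
T=np.array(p["T_tool_cam"]);print("rim cols",c.min(0),c.max(0))
for dx in (-2,0,2):
  print(dx,proj(p,s["position"]+np.array([dx-0,0,-61+18+0]),s), proj(p,s["position"]+np.array([dx-50,0,-61+18]),s))
```

```text
130 359 [552.77  12.21] 1.0506813573035734
[549.93  12.16 127.66] 0.2899385186819365
76 213 [551.53  12.02] 1.7871467928544003
[547.12  12.04  72.33] 0.3796166673029334
rim cols [259 154] [376 234]
-2 [317.55 211.83] [317.52 151.34]
0 [317.55 214.08] [317.52 153.93]
2 [317.55 216.32] [317.52 156.5 ]
```

>>> arm_command(
  rows=[
    {"grip": 0.2, "linear": [-10, 16, 10], "rot": [0, 0, 0]},
    {"grip": 0.2, "linear": [-19, 33, 30], "rot": [0, 0, 0]},
    {"grip": 0.2, "linear": [-19, 33, 50], "rot": [0, 0, 0]},
    {"grip": 0.2, "linear": [-19, 33, 68], "rot": [0, 0, 0]},
    {"grip": 0.2, "linear": [-19, 33, 78], "rot": [0, 0, 0]},
    {"grip": 0.2, "linear": [-19, 33, 78], "rot": [0, 0, 0]},
    {"grip": 0.2, "linear": [-19, 33, 78], "rot": [0, 0, 0]},
    {"grip": 0.2, "linear": [-19, 33, 78], "rot": [0, 0, 0]},
  ],
)

```text
clock: 6.05
position: [568.5, 45.2, 113.8]
ee_rot: [-0.0, 1.0, 0.0, 0.001]
contact_force: [-0.1, -0.2, -1.4]
gripper_width: 31.8
grasp_force: 60.4
```

```bash
cat > t.py <<'E'
from h import *
np.set_printoptions(precision=1,suppress=True)
s=arm.read_state();print(s["position"],s["contact_force"],R.from_quat(s["ee_rot"]).as_matrix().round(4).tolist())
C=np.array([550.5,12.5]);g=lambda a:C+38*np.array([np.cos(np.radians(62.3-a)),np.sin(np.radians(62.3-a))])
d=g(0)-s["position"][:2];print("to start (tool x,y):",-d[0],d[1])
for c in range(6):
    print(c,[[round(-(g(60*c+6*i)-g(60*c))[0],1),round((g(60*c+6*i)-g(60*c))[1],1)] for i in range(1,11)])
E
python3 t.py
```

```text
[568.5  45.2 113.8] [-0.1 -0.2 -1.4] [[-1.0, -0.0, 0.0017], [-0.0, 1.0, 0.0005], [-0.0017, 0.0005, -1.0]]
to start (tool x,y): 0.35221070664556464 0.9849817591699406
0 [[np.float64(-3.4), np.float64(-2.0)], [np.float64(-6.6), np.float64(-4.4)], [np.float64(-9.5), np.float64(-7.1)], [np.float64(-12.2), np.float64(-10.1)], [np.float64(-14.5), np.float64(-13.3)], [np.float64(-16.4), np.float64(-16.8)], [np.float64(-18.0), np.float64(-20.5)], [np.float64(-19.2), np.float64(-24.3)], [np.float64(-19.9), np.float64(-28.2)], [np.float64(-20.3), np.float64(-32.1)]]
1 [[np.float64(0.0), np.float64(-4.0)], [np.float64(0.5), np.float64(-7.9)], [np.float64(1.4), np.float64(-11.8)], [np.float64(2.7), np.float64(-15.6)], [np.float64(4.3), np.float64(-19.2)], [np.float64(6.4), np.float64(-22.6)], [np.float64(8.7), np.float64(-25.8)], [np.float64(11.4), np.float64(-28.7)], [np.float64(14.4), np.float64(-31.3)], [np.float64(17.7), np.float64(-33.6)]]
2 [[np.float64(3.5), np.float64(-1.9)], [np.float64(7.1), np.float64(-3.5)], [np.float64(10.9), np.float64(-4.7)], [np.float64(14.8), np.float64(-5.5)], 
[... 669 characters left out ...]
oat64(7.9)], [np.float64(-1.4), np.float64(11.8)], [np.float64(-2.7), np.float64(15.6)], [np.float64(-4.3), np.float64(19.2)], [np.float64(-6.4), np.float64(22.6)], [np.float64(-8.7), np.float64(25.8)], [np.float64(-11.4), np.float64(28.7)], [np.float64(-14.4), np.float64(31.3)], [np.float64(-17.7), np.float64(33.6)]]
5 [[np.float64(-3.5), np.float64(1.9)], [np.float64(-7.1), np.float64(3.5)], [np.float64(-10.9), np.float64(4.7)], [np.float64(-14.8), np.float64(5.5)], [np.float64(-18.8), np.float64(5.8)], [np.float64(-22.8), np.float64(5.8)], [np.float64(-26.7), np.float64(5.3)], [np.float64(-30.6), np.float64(4.5)], [np.float64(-34.4), np.float64(3.2)], [np.float64(-38.0), np.float64(1.5)]]
```

>>> arm_command(
  rows=[
    {"grip": 0.2, "linear": [0.3, 1, 6], "rot": [0, 0, 0]},
    {"grip": 0.2, "linear": [0.3, 1, 12], "rot": [0, 0, 0]},
    {"grip": 0.2, "linear": [0.3, 1, 16], "rot": [0, 0, 0]},
    {"grip": 0.2, "linear": [0.3, 1, 18], "rot": [0, 0, 0]},
    {"grip": 0.2, "linear": [0.3, 1, 18], "rot": [0, 0, 0]},
    {"grip": 0.2, "linear": [0.3, 1, 18], "rot": [0, 0, 0]},
  ],
)

```text
clock: 6.8
position: [567.8, 46.1, 95.2]
ee_rot: [-0.0, 1.0, 0.0, 0.0]
contact_force: [-0.6, -1.5, 0.9]
gripper_width: 31.8
grasp_force: 60.7
```

Run:
```python
from h import *
for i in range(3):
    p=imaging.get_image("wrist");s=arm.read_state();print(s["clock"],s["position"],s["contact_force"],s["wrist_torque"])
save(p,"pics/w3.png")
```

```text
6.85 [567.77293409  46.05313371  95.20790277] [-1.05883818 -0.31612796  0.8169744 ] [ 0.02573694  0.24144884 -0.00082403]
6.9 [567.76814303  46.06004932  95.17503234] [-0.96029126 -0.14231383  0.27014734] [ 0.00286469  0.18895903 -0.05278169]
6.95 [567.76913996  46.05819293  95.1365681 ] [-0.80768101 -0.01678288 -0.22244984] [0.0910497  0.24320042 0.05509603]
```

View pics/w3.png

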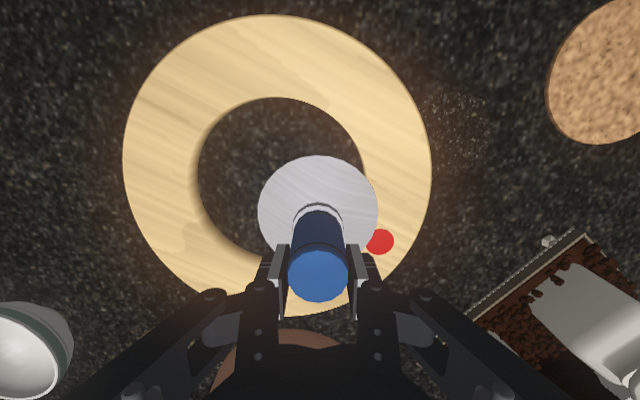

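Pressed beside the dot (cone rim at cols 258–378 appears larger, so the spring is compressed). Now the circle, with slightly more press.

>>> arm_command(
  rows=[
    {"grip": 0.2, "linear": [0, 0, 1.5], "rot": [0, 0, 0]},
    {"grip": 0.2, "linear": [0, 0, 1.5], "rot": [0, 0, 0]},
    {"grip": 0.2, "linear": [0, 0, 1.5], "rot": [0, 0, 0]},
  ],
)

```text
clock: 7.32
position: [567.7, 46.1, 93.5]
ee_rot: [-0.0, 1.0, 0.0, 0.0]
contact_force: [-0.9, -0.7, 1.2]
gripper_width: 31.9
grasp_force: 60.7
```

>>> arm_command(
  rows=[
    {"grip": 0.2, "linear": [-3.4, -2.0, 0], "rot": [0, 0, 0]},
    {"grip": 0.2, "linear": [-6.6, -4.4, 0], "rot": [0, 0, 0]},
    {"grip": 0.2, "linear": [-9.5, -7.1, 0], "rot": [0, 0, 0]},
    {"grip": 0.2, "linear": [-12.2, -10.1, 0], "rot": [0, 0, 0]},
    {"grip": 0.2, "linear": [-14.5, -13.3, 0], "rot": [0, 0, 0]},
    {"grip": 0.2, "linear": [-16.4, -16.8, 0], "rot": [0, 0, 0]},
    {"grip": 0.2, "linear": [-18.0, -20.5, 0], "rot": [0, 0, 0]},
    {"grip": 0.2, "linear": [-19.2, -24.3, 0], "rot": [0, 0, 0]},
    {"grip": 0.2, "linear": [-19.9, -28.2, 0], "rot": [0, 0, 0]},
    {"grip": 0.2, "linear": [-20.3, -32.1, 0], "rot": [0, 0, 0]},
  ],
)

```text
clock: 8.57
position: [588.3, 13.9, 93.5]
ee_rot: [-0.0, 1.0, 0.0, 0.0]
contact_force: [-2.2, 1.9, 1.7]
gripper_width: 31.9
grasp_force: 60.7
```

>>> arm_command(
  rows=[
    {"grip": 0.2, "linear": [0, -4.0, 0], "rot": [0, 0, 0]},
    {"grip": 0.2, "linear": [0.5, -7.9, 0], "rot": [0, 0, 0]},
    {"grip": 0.2, "linear": [1.4, -11.8, 0], "rot": [0, 0, 0]},
    {"grip": 0.2, "linear": [2.7, -15.6, 0], "rot": [0, 0, 0]},
    {"grip": 0.2, "linear": [4.3, -19.2, 0], "rot": [0, 0, 0]},
    {"grip": 0.2, "linear": [6.4, -22.6, 0], "rot": [0, 0, 0]},
    {"grip": 0.2, "linear": [8.7, -25.8, 0], "rot": [0, 0, 0]},
    {"grip": 0.2, "linear": [11.4, -28.7, 0], "rot": [0, 0, 0]},
    {"grip": 0.2, "linear": [14.4, -31.3, 0], "rot": [0, 0, 0]},
    {"grip": 0.2, "linear": [17.7, -33.6, 0], "rot": [0, 0, 0]},
  ],
)

```text
clock: 9.82
position: [570.5, -19.8, 93.6]
ee_rot: [-0.0, 1.0, 0.0, 0.001]
contact_force: [0.6, 2.6, 1.6]
gripper_width: 31.9
grasp_force: 60.7
```

>>> arm_command(
  rows=[
    {"grip": 0.2, "linear": [3.5, -1.9, 0], "rot": [0, 0, 0]},
    {"grip": 0.2, "linear": [7.1, -3.5, 0], "rot": [0, 0, 0]},
    {"grip": 0.2, "linear": [10.9, -4.7, 0], "rot": [0, 0, 0]},
    {"grip": 0.2, "linear": [14.8, -5.5, 0], "rot": [0, 0, 0]},
    {"grip": 0.2, "linear": [18.8, -5.8, 0], "rot": [0, 0, 0]},
    {"grip": 0.2, "linear": [22.8, -5.8, 0], "rot": [0, 0, 0]},
    {"grip": 0.2, "linear": [26.7, -5.3, 0], "rot": [0, 0, 0]},
    {"grip": 0.2, "linear": [30.6, -4.5, 0], "rot": [0, 0, 0]},
    {"grip": 0.2, "linear": [34.4, -3.2, 0], "rot": [0, 0, 0]},
    {"grip": 0.2, "linear": [38.0, -1.5, 0], "rot": [0, 0, 0]},
  ],
)

```text
clock: 11.08
position: [532.2, -21.2, 93.5]
ee_rot: [-0.0, 1.0, -0.0, 0.0]
contact_force: [3.7, 1.4, 1.3]
gripper_width: 31.9
grasp_force: 60.7
```

>>> arm_command(
  rows=[
    {"grip": 0.2, "linear": [3.4, 2.0, 0], "rot": [0, 0, 0]},
    {"grip": 0.2, "linear": [6.6, 4.4, 0], "rot": [0, 0, 0]},
    {"grip": 0.2, "linear": [9.5, 7.1, 0], "rot": [0, 0, 0]},
    {"grip": 0.2, "linear": [12.2, 10.1, 0], "rot": [0, 0, 0]},
    {"grip": 0.2, "linear": [14.5, 13.3, 0], "rot": [0, 0, 0]},
    {"grip": 0.2, "linear": [16.4, 16.8, 0], "rot": [0, 0, 0]},
    {"grip": 0.2, "linear": [18.0, 20.5, 0], "rot": [0, 0, 0]},
    {"grip": 0.2, "linear": [19.2, 24.3, 0], "rot": [0, 0, 0]},
    {"grip": 0.2, "linear": [19.9, 28.2, 0], "rot": [0, 0, 0]},
    {"grip": 0.2, "linear": [20.3, 32.1, 0], "rot": [0, 0, 0]},
  ],
)

```text
clock: 12.32
position: [511.5, 11.0, 93.3]
ee_rot: [-0.0, 1.0, -0.0, -0.0]
contact_force: [2.4, -2.5, 2.8]
gripper_width: 32.0
grasp_force: 60.7
```

>>> arm_command(
  rows=[
    {"grip": 0.2, "linear": [0, 4.0, 0], "rot": [0, 0, 0]},
    {"grip": 0.2, "linear": [-0.5, 7.9, 0], "rot": [0, 0, 0]},
    {"grip": 0.2, "linear": [-1.4, 11.8, 0], "rot": [0, 0, 0]},
    {"grip": 0.2, "linear": [-2.7, 15.6, 0], "rot": [0, 0, 0]},
    {"grip": 0.2, "linear": [-4.3, 19.2, 0], "rot": [0, 0, 0]},
    {"grip": 0.2, "linear": [-6.4, 22.6, 0], "rot": [0, 0, 0]},
    {"grip": 0.2, "linear": [-8.7, 25.8, 0], "rot": [0, 0, 0]},
    {"grip": 0.2, "linear": [-11.4, 28.7, 0], "rot": [0, 0, 0]},
    {"grip": 0.2, "linear": [-14.4, 31.3, 0], "rot": [0, 0, 0]},
    {"grip": 0.2, "linear": [-17.7, 33.6, 0], "rot": [0, 0, 0]},
  ],
)

```text
clock: 13.58
position: [529.4, 44.6, 93.2]
ee_rot: [0.0, 1.0, -0.0, -0.001]
contact_force: [-0.6, -2.2, 1.1]
gripper_width: 31.8
grasp_force: 60.8
```

>>> arm_command(
  rows=[
    {"grip": 0.2, "linear": [-3.5, 1.9, 0], "rot": [0, 0, 0]},
    {"grip": 0.2, "linear": [-7.1, 3.5, 0], "rot": [0, 0, 0]},
    {"grip": 0.2, "linear": [-10.9, 4.7, 0], "rot": [0, 0, 0]},
    {"grip": 0.2, "linear": [-14.8, 5.5, 0], "rot": [0, 0, 0]},
    {"grip": 0.2, "linear": [-18.8, 5.8, 0], "rot": [0, 0, 0]},
    {"grip": 0.2, "linear": [-22.8, 5.8, 0], "rot": [0, 0, 0]},
    {"grip": 0.2, "linear": [-26.7, 5.3, 0], "rot": [0, 0, 0]},
    {"grip": 0.2, "linear": [-30.6, 4.5, 0], "rot": [0, 0, 0]},
    {"grip": 0.2, "linear": [-34.4, 3.2, 0], "rot": [0, 0, 0]},
    {"grip": 0.2, "linear": [-38.0, 1.5, 0], "rot": [0, 0, 0]},
  ],
)

```text
clock: 14.82
position: [567.8, 46.1, 93.4]
ee_rot: [-0.0, 1.0, 0.0, -0.0]
contact_force: [-2.3, 0.2, 1.1]
gripper_width: 32.2
grasp_force: 60.7
```

>>> arm_command(
  rows=[
    {"grip": 0.2, "linear": [0, 0, 0], "rot": [0, 0, 0]},
    {"grip": 0.2, "linear": [0, 0, 0], "rot": [0, 0, 0]},
    {"grip": 0.2, "linear": [-1, -0.5, 0], "rot": [0, 0, 0]},
    {"grip": 0.2, "linear": [-2, -1, 0], "rot": [0, 0, 0]},
    {"grip": 0.2, "linear": [-2, -1, 0], "rot": [0, 0, 0]},
  ],
)

```text
clock: 15.45
position: [569.6, 45.1, 93.4]
ee_rot: [-0.0, 1.0, 0.0, -0.0]
contact_force: [-3.0, -1.4, 2.8]
gripper_width: 31.6
grasp_force: 60.7
```

>>> arm_command(
  rows=[
    {"grip": 0.2, "linear": [0, 0, -15], "rot": [0, 0, 0]},
    {"grip": 0.2, "linear": [0, 0, -45], "rot": [0, 0, 0]},
    {"grip": 0.2, "linear": [10, 20, -75], "rot": [0, 0, 0]},
    {"grip": 0.2, "linear": [28, 65, -90], "rot": [0, 0, 0]},
    {"grip": 0.2, "linear": [50, 115, -90], "rot": [0, 0, 0]},
    {"grip": 0.2, "linear": [72, 165, -90], "rot": [0, 0, 0]},
    {"grip": 0.2, "linear": [94, 217, -90], "rot": [0, 0, 0]},
    {"grip": 0.2, "linear": [108, 250, -90], "rot": [0, 0, 0]},
    {"grip": 0.2, "linear": [113, 263, -90], "rot": [0, 0, 0]},
    {"grip": 0.2, "linear": [113, 263, -90], "rot": [0, 0, 0]},
  ],
)

```text
clock: 16.7
position: [456.8, 308.9, 183.8]
ee_rot: [-0.001, 1.0, 0.001, 0.0]
contact_force: [-0.0, 0.3, -1.7]
gripper_width: 31.7
grasp_force: 60.8
```

Run:
```python
from h import *
np.set_printoptions(precision=2,suppress=True)
imaging.get_image("top")
s=arm.read_state();p=imaging.get_image("wrist");save(p,"pics/w4.png");f=p["frame"];print(s["clock"],s["position"],s["gripper_width"],R.from_quat(s["ee_rot"]).as_matrix())
hsv=cv2.cvtColor(f,cv2.COLOR_RGB2HSV);H,S,V=[hsv[...,i].astype(int) for i in range(3)]
m=((H>5)&(H<25)&(V>110)&(S>60)).astype(np.uint8)
m=cv2.morphologyEx(m,cv2.MORPH_CLOSE,np.ones((5,5)));n,l,st,c=cv2.connectedComponentsWithStats(m)
for i in range(1,n):
    if st[i,4]>800: print(st[i],onz(p,c[i],6,s))
print(proj(p,[456.2,308.3,6],s))
for a in (0,90,180,270): print(proj(p,[456.2+60*np.cos(np.radians(a)),308.3+60*np.sin(np.radians(a)),6],s))
```

```text
16.75 [456.96 307.99 183.68] 31.87955402426558 [[-1. -0.  0.]
 [-0.  1.  0.]
 [-0.  0. -1.]]
[ 272  128   91   46 2025] [419.23 307.58   6.  ]
[    0   152   195   185 21377] [550.57 -10.64   6.  ]
[317.73 176.26]
[317.72 219.26]
[364.03 176.26]
[317.75 128.45]
[271.44 176.26]
```

View pics/w4.png

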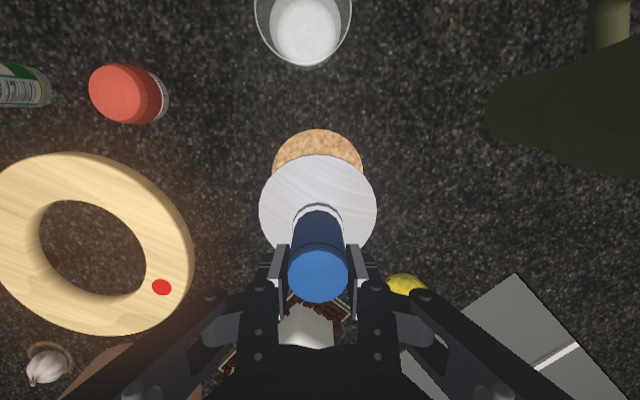

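>>> arm_command(
  rows=[
    {"grip": 0.2, "linear": [0, 0, 35], "rot": [0, 0, 0]},
    {"grip": 0.2, "linear": [0, 0, 75], "rot": [0, 0, 0]},
    {"grip": 0.2, "linear": [0, 0, 100], "rot": [0, 0, 0]},
    {"grip": 0.2, "linear": [0, 0, 110], "rot": [0, 0, 0]},
    {"grip": 0.2, "linear": [0, 0, 114], "rot": [0, 0, 0]},
    {"grip": 0.2, "linear": [0, 0, 116.5], "rot": [0, 0, 0]},
    {"grip": 0.2, "linear": [0, 0, 116.5], "rot": [0, 0, 0]},
    {"grip": 0.2, "linear": [0, 0, 116.5], "rot": [0, 0, 0]},
    {"grip": 0.2, "linear": [0, 0, 116.5], "rot": [0, 0, 0]},
  ],
)

```text
clock: 17.92
position: [457.1, 308.4, 67.6]
ee_rot: [-0.0, 1.0, 0.0, 0.001]
contact_force: [0.3, -0.1, 1.0]
gripper_width: 32.0
grasp_force: 61.0
```

>>> arm_command(
  rows=[
    {"grip": 0.5, "linear": [0, 0, 0], "rot": [0, 0, 0]},
    {"grip": 0.8, "linear": [0, 0, 0], "rot": [0, 0, 0]},
    {"grip": 1, "linear": [0, 0, 0], "rot": [0, 0, 0]},
    {"grip": 1, "linear": [0, 0, 0], "rot": [0, 0, 0]},
    {"grip": 1, "linear": [0, 0, 0], "rot": [0, 0, 0]},
    {"grip": 1, "linear": [0, 0, -15], "rot": [0, 0, 0]},
    {"grip": 1, "linear": [0, 0, -50], "rot": [0, 0, 0]},
    {"grip": 1, "linear": [0, 0, -100], "rot": [0, 0, 0]},
    {"grip": 1, "linear": [0, 0, -140], "rot": [0, 0, 0]},
    {"grip": 1, "linear": [0, 0, -140], "rot": [0, 0, 0]},
  ],
)

```text
clock: 19.18
position: [458.5, 309.7, 212.2]
ee_rot: [-0.0, 1.0, 0.004, 0.004]
contact_force: [-0.4, -0.2, -0.2]
gripper_width: 85.7
grasp_force: 0.0
```

Run:
```python
from h import *
s=arm.read_state();p=imaging.get_image("wrist");q=imaging.get_image("side");print(s["clock"],s["position"],s["gripper_width"])
im=np.vstack([p["frame"],q["frame"]]);im=cv2.resize(im,(480,600));cv2.imwrite("pics/end.png",im[...,::-1])
print(proj(p,[456.2,308.3,18+6],s),proj(p,[456.2,308.3,118],s))
```

```text
19.175 [458.47213489 309.68773334 212.22735099] 85.65251207741318
[315.51443249 172.41350725] [315.51010226 193.09459497]
```

View pics/end.png

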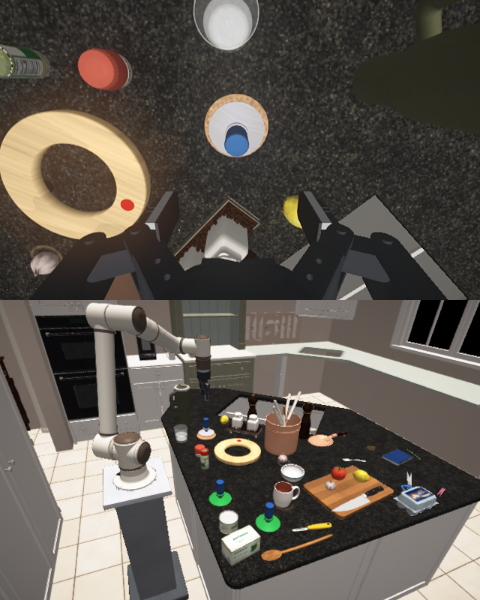

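The smoother stands upright and centred on the cork pad (about (236,127) in the upper picture). The gripper is clear of it, and nothing else has visibly moved.

```bash
python3 -c "
from h import *
print(job.job_done())"
```

```text
the job is handed in; nothing more can be done
None
```

I ran the smoother once clockwise round the hole, dot to dot, pressed on the edge at every force reading. It now stands released and upright, centred on the cork pad, and I handed the job in at about 19 s; no verdict came back.

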